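Close up a row of sample bottles in the row rack

ROBOT

A 6-joint arm with a two-finger parallel gripper is mounted at the origin on a cart in front of the work surface, level with it; the furniture and walls round the work are solid. World frame = base frame: x ahead of the robot, y to its left, z up, the work surface at z = 0. Lengths are in m, angles in rad, forces in N, time in s.
With the tool pointing down it reaches from about 0.325 to 0.9 m from the base axis. Payload 6.1 kg.
Tool frame: the origin (TCP) lies on the centre line of the jaws, within the pads' length; the fingertips stand bot.tip_extent ahead of it and the grasp point (between the pads) is the TCP (bot.tip_extent is the distance from the TCP to the fingertips, in m); z points along the fingers, y is the line along which they close (so a half turn about z gives the same grasp; the last joint's range is limited). The gripper opens to 85 mm and grips with 20 to 120 N. Pads are 22 mm wide; open, the fingers measure 114 mm over their backs; the gripper's body (76 mm by 85 mm) begins 54 mm behind the grasp point. The pads swing forward as they close: fully open they stand 13 mm farther back than shut.
Start: joints at [-1.32, 0.22, 1.526, -0, 1.395, -0.126], TCP at [0.23, -0.581, 0.25] pointing down, gripper open.
Joint ranges: [-2.98, 2.98], [-0.91, 2.08], [0.09, 2.57], [-1.24, 4.39], [0.2, 2.65], [-2.68, 2.68]. Speed limits (rad/s): [2.57, 2.57, 3.01, 3.14, 3.14, 3.14].

INTERFACE

Orientations are given as a rotation vector (axis times angle).
In Python, from cell import bot, eyes, ticket gives the robot as it stands.
- The arm moves only by the shell command python3 -m pendant 'ROWS' [FORCE]. ROWS is JSON, a list of rows, each a list of 3 entries, a list of its own where there are three numbers: the shift along the tool's x, y, z in m, then the turn, a rotation vector about the tool's x, y, z in degrees, then the opening, from -1 (shut) to 1 (fully open). In form: [[[tx, ty, tz], [ax, ay, az], gripper], ...]. A call has 1 to 8 rows; each row is the pose to reach, as a shift and turn from the pose commanded when the call began, along the tool's axes at that moment; what a row does not reach only later rows make up. A row lasts 1/12 s, in which the tool goes at most 41.7 mm and 7.16 degrees, less where a joint would pass 70% of its speed; a pose out of reach is approached as far as the arm can. A call with a gripper value outside its range is refused whole. The fingers move at their own pace and stop on an object; FORCE is the grip in N (left out, the last holds). Time passes only in rows, so rows that repeat a pose let the fingers close. It gives the time, the measured TCP pose, the force, the opening and the grip force at its end, in the units of the state.
- bot.get_obs(): the state, without advancing time (a new reading comes with each control period).
- eyes.capture(name): name is "scene" or "side" or "wrist"; returns the picture (480x640x3 uint8, red, green, blue); there is no depth.
- eyes.calibration(name): a dict with "fx", "fy", "cx", "cy" (pixels), "position" and "rotation" of the camera in the world. Camera axes: x right, y up, looking along -z (the intrinsics and any distortion apply to the point x, -y, -z); pixel columns grow to the right and rows downward; lengths in m; the calibration is good to about 2 mm. A picture is of the moment at which its call begins: read the wrist's pose just before it. calibration takes no time and is no camera call; for the wrist camera it gives the pose at the moment of the call.
- ticket.job_done(): hands the job in; it is judged then, once.
The state is a dict: "t": time; "q": joint angles; "joint_velocities": joint speeds; "effort": joint torques, N m; "tool_pos": TCP position; "orientation": TCP orientation; "ft_force": force on the tool from outside, world axes, zero at the start; "moment": the same for the moment, N m; "gripper_width": finger opening in m; "grip_force": force on a finger pad.
Only numpy, scipy, OpenCV 4.12 (cv2) and the standard library are available. Lean on these libraries where they do the work, as an engineer would, in place of code of your own. Each camera call takes 0.05 s, during which the arm holds its last target. There are 200 camera calls.

TASK

Take the two teal-capped sample bottles that stand loose among the four blue- and green-capped ones beside the end wall of the row rack and stand them upright in the rack beside the two teal-capped bottles already there, so that all four form one row between the rack's end wall and the follower. Then push the blue follower by its yellow handle up to the row until the bottles touch side by side with no gaps left and the sprung pad is pressed in about half way: it should hold the row firmly, but not be driven to its stop. Leave all other bottles and the glassware standing where they are.

Things in the scene. Friction and masses are not known exactly. Their poses are not given: they have to be found in the camera images.
- rack: fixed aluminium row rack, 86 mm deep (its x), 470 mm long (its y, -220 to +250). Origin on the bench under the row's middle line, z up. Shelf surface z = 18 mm; channel x = -31 to +31 mm; front lip to z = 31 mm; back fence x = 31 to 37, y = -208 to +117, to z = 62 mm; end wall to z = 82 mm. The row starts at the end wall's inner face, y = -190 mm, and runs to +y, where the follower slides
- end_wall (a point): point on the shelf surface, in the middle of the channel, at the foot of the end wall's inner face
- follower: blue follower that slides on the rack's shelf towards the end wall (rack -y) with about 11 N of friction and stays where it is left; travel 125 mm from fully back. Origin on the shelf surface under the yellow handle's middle. The unpressed pad's face stands 100 mm before the handle's middle (towards rack -y)
- handle (a point): grip point on the yellow handle, 95 mm above the bench. The handle is an upright fin 16 mm thick (rack x), 44 mm long (rack y), its top 116 mm above the bench; grip it from above across its thickness
- pad: black rubber pressure pad, 50 mm wide, 55 mm high, on the follower's front, on springs: it can be pressed 12 mm back into the follower (rack +y), about 1 N per mm. Axes as the rack's; origin at the lower edge of its front face, 22 mm above the bench
- pad_face (a point): middle of the pad's front face, which meets the bottles, 50 mm above the bench
- row_1: clear bottle with a teal cap, already in the rack, nearest the end wall, loose. 54 mm diameter, 178 mm high; body straight up to 130 mm, cap and neck 26 mm diameter above. Origin under its centre, z up its axis (the same for all bottles)
- row_2: clear bottle with a teal cap, already in the rack, second from the end wall, loose. 54 mm diameter, 173 mm high; cap and neck 26 mm diameter above 125 mm
- new_1: clear bottle with a teal cap, to be added. 51 mm diameter, 177 mm high; cap and neck 26 mm diameter above 130 mm; about 0.11 kg
- new_2: clear bottle with a teal cap, to be added. 52 mm diameter, 182 mm high; cap and neck 26 mm diameter above 135 mm; about 0.11 kg
- blue_1: blue-capped bottle, bystander, 54 mm diameter, 181 mm high
- blue_2: blue-capped bottle, bystander, 53 mm diameter, 174 mm high
- blue_3: blue-capped bottle, bystander, 56 mm diameter, 174 mm high
- green: green-capped bottle with a green label, bystander, 65 mm diameter, 197 mm high
- beaker: plastic beaker with a handle, bystander, 73 x 98 mm, 94 mm high; origin under its centre
- flask: conical flask, bystander, 73 mm diameter, 112 mm high; origin under its centre
Things that resemble listed ones, but are neither listed nor needed, are in the scene too. Leave any pink look-alike of the new_1 alone.

How it is judged:
By the outcome, as a careful person would: the job done as asked, in the order asked, and still so for the second after the job is handed in, with the robot touching nothing.
It also fails if it takes over 72 s, if anything falls off the work surface, if the arm or the gripper's body presses on something with over 40 N, if the wrist force passes 120 N, or if a joint passes its speed limit or range.

## Working session

There is one attempt and no reset: what is moved stays moved. The work goes in short steps, Python scripts to look and compute and a shell command to move; the robot and the scene stay as the last step left them, time stands still between calls to the robot, and variables do not carry over. Pictures are saved under pics/ and viewed, at most 10 in all, crops included, and the job is handed in when it is done.

```bash
mkdir -p pics; ls
python3 - <<'E'
from cell import bot,eyes,ticket
import cv2
for n in ("scene","side","wrist"):
    c=eyes.calibration(n); print(n,c)
    cv2.imwrite(f"pics/{n}0.png",eyes.capture(n)[:,:,::-1])
o=bot.get_obs(); print(o, bot.tip_extent)
E
```

```text
pics
scene {'fx': 547.9001252779638, 'fy': 547.9001252779638, 'cx': 326.5429525390485, 'cy': 239.33449432555497, 'position': array([-0.13212933,  0.93630025,  0.82651883]), 'rotation': array([ 0.36792202, -1.19884901, -2.25762299])}
side {'fx': 617.3587915852559, 'fy': 617.3587915852559, 'cx': 312.0828093035994, 'cy': 236.52578627035328, 'position': array([-0.42625253,  1.14133857,  0.82062666]), 'rotation': array([ 0.47801457, -1.32483928, -2.14483976])}
wrist {'fx': 429.6103326105981, 'fy': 429.6103326105981, 'cx': 313.6367436618784, 'cy': 231.19471207317255, 'position': array([ 0.30091911, -0.55318506,  0.37359381]), 'rotation': array([-0.2705273 ,  0.18585592, -1.18407724])}
{'t': 0.15, 'q': array([-1.32007528e+00,  2.21082104e-01,  1.52735470e+00, -1.04130614e-05,
        1.39469302e+00, -1.26100753e-01]), 'joint_velocities': array([ 0.00071139, -0.00105183, -0.0040402 ,  0.00069865, -0.0016199 ,
       -0.00058733]), 'effort': array([ 6.96863244e-04, -4.97486794e+01, -3.89903963e+01, -2.95705877e-04,
        7.16779628e-03,  2.84985509e-05]), 'tool_pos': array([ 0.22986254, -0.58072297,  0.24942413]), 'orientation': array([-3.08448928e+00, -5.88130097e-01,  1.66344924e-04]), 'ft_force': array([ 0.35640968,  0.19857039, -0.22189088]), 'moment': array([0.0242138 , 0.01507827, 0.07609562]), 'grip_force': 0.0, 'gripper_width': 0.08532470367390066} 0.019
```

View pics/scene0.png

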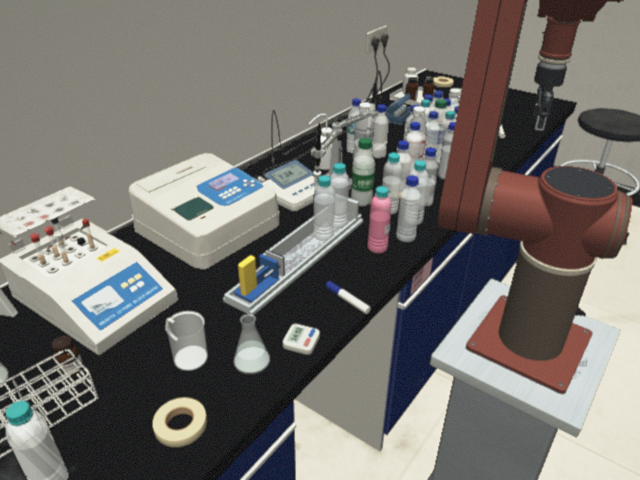

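View pics/side0.png

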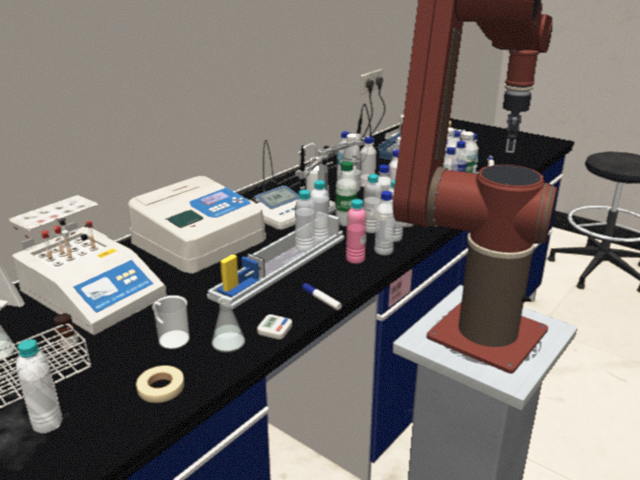

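The overview shows the rack with row bottles at scene (323,180),(340,168), the follower's handle at (247,275), and teal caps near (391,158),(420,165) beside the pink one at (380,192). I need a closer look.

Run:
```python
import cv2,numpy as np
s=cv2.imread("pics/scene0.png");d=cv2.imread("pics/side0.png");w=cv2.imread("pics/wrist0.png")
f=lambda i,x,y,wd,h,k:cv2.resize(i[y:y+h,x:x+wd],None,fx=k,fy=k,interpolation=cv2.INTER_CUBIC)
a=f(s,300,120,160,120,2.5);b=f(d,280,140,160,120,2.5)
a2=f(s,220,190,160,120,2.5)
c=cv2.resize(w,(400,300))
cv2.imwrite("pics/m1.png",np.vstack([np.hstack([a,b]),np.hstack([a2,c])]))
```

```text
(no output)
```

View pics/m1.png

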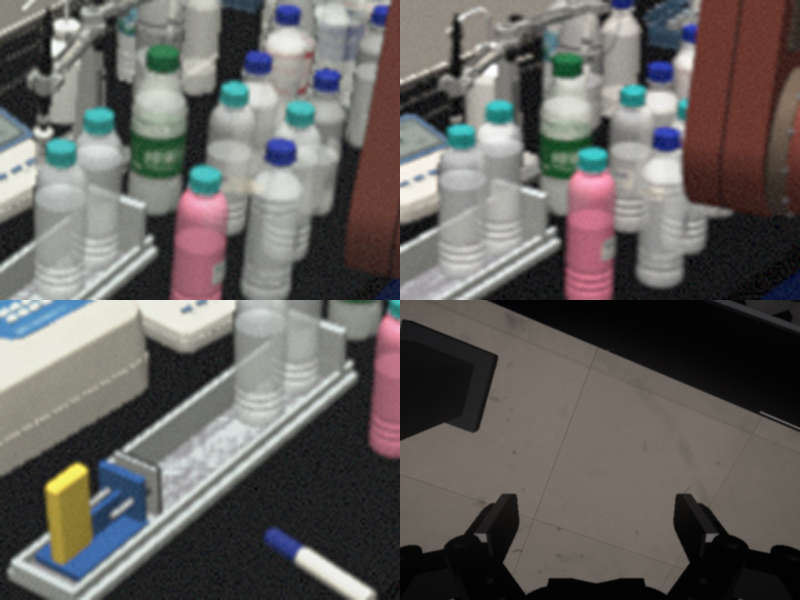

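The crops show teal-capped loose bottles at scene (394,155) and (420,162), in front of blue ones; the blue bottle at (412,178) and pink at (382,189) stand nearer. Triangulating.

```bash
cat > h.py <<'E'
import numpy as np
from scipy.spatial.transform import Rotation as R
def ray(c,u,v):
    d=R.from_rotvec(c["rotation"]).apply([(u-c["cx"])/c["fx"],-(v-c["cy"])/c["fy"],-1]); return c["position"],d/np.linalg.norm(d)
def tri(obs):
    A=np.zeros((3,3));b=np.zeros(3);rs=[ray(*o) for o in obs]
    for p,d in rs: M=np.eye(3)-np.outer(d,d);A+=M;b+=M@p
    X=np.linalg.solve(A,b)
    return X,max(np.linalg.norm(np.cross(X-p,d)) for p,d in rs)
def atz(c,u,v,z):
    p,d=ray(c,u,v); return p+d*(z-p[2])/d[2]
def px(c,X):
    q=R.from_rotvec(c["rotation"]).inv().apply(np.asarray(X)-c["position"])
    return c["cx"]-c["fx"]*q[0]/q[2], c["cy"]+c["fy"]*q[1]/q[2]
E
python3 - <<'E'
from h import *
from cell import eyes
s=eyes.calibration("scene");d=eyes.calibration("side")
P=dict(newA=(394.4,154.8,373.2,176,.18),newB=(420.4,161.6,393.6,182,.18),row2=(324.8,178,304.4,191.6,.191),row1=(339.6,164.8,319.6,182,.196),
blue=(412.4,178,386.4,193.2,.178),pink=(382.4,188.8,357.2,201.6,.177),green=(365.6,140,346.8,163.6,.197),handle=(246.8,258,231,256,.116))
for k,(a,b,e,f,z) in P.items():
    X,r=tri([(s,a,b),(d,e,f)]); print(k,X.round(3),round(r,4),atz(s,a,b,z).round(3),atz(d,e,f,z).round(3))
# rack corner points at shelf/lip: base corners in scene px full
E
```

```text
newA [ 0.516 -0.295  0.169] 0.0014 [ 0.505 -0.277  0.18 ] [ 0.499 -0.267  0.18 ]
newB [ 0.424 -0.265  0.184] 0.005 [ 0.429 -0.283  0.18 ] [ 0.427 -0.264  0.18 ]
row2 [ 0.57  -0.043  0.186] 0.001 [ 0.564 -0.037  0.191] [ 0.561 -0.032  0.191]
row1 [ 0.582 -0.124  0.186] 0.0012 [ 0.571 -0.11   0.196] [ 0.565 -0.102  0.196]
blue [ 0.408 -0.199  0.173] 0.001 [ 0.403 -0.192  0.178] [ 0.4   -0.186  0.178]
pink [ 0.445 -0.114  0.166] 0.0011 [ 0.436 -0.099  0.177] [ 0.43  -0.092  0.177]
green [ 0.608 -0.29   0.189] 0.0021 [ 0.599 -0.278  0.197] [ 0.593 -0.267  0.197]
handle [0.577 0.235 0.101] 0.002 [0.564 0.251 0.116] [0.557 0.251 0.116]
```

```bash
python3 -m pendant '[[[0.01,-0.005,-0.035],[0,0,-7],0.2],[[0.03,-0.02,-0.07],[0,0,-14],0.2],[[0.06,-0.04,-0.1],[0,0,-21],0.2],[[0.09,-0.06,-0.12],[0,0,-28],0.2],[[0.12,-0.08,-0.135],[0,0,-35],0.2],[[0.15,-0.1,-0.15],[0,0,-42],0.2],[[0.18,-0.12,-0.15],[0,0,-49],0.2],[[0.21,-0.14,-0.15],[0,0,-56],0.2]]'
cat > st.py <<'E'
from h import *
from cell import bot
def state():
    o=bot.get_obs();M=R.from_rotvec(o["orientation"]).as_matrix()
    print("t",round(o["t"],2),"p",o["tool_pos"].round(4),"yawx",np.degrees(np.arctan2(M[1,0],M[0,0])).round(2),"tilt",np.degrees(np.arccos(-M[2,2])).round(2),"F",o["ft_force"].round(1),"w",round(o["gripper_width"],4),"g",round(o["grip_force"],1),"q1,6",o["q"][[0,5]].round(2))
    return o,M
def go(X,yaw=None):
    o,M=state(); print("shift tool",(M.T@(np.asarray(X)-o["tool_pos"])).round(4), "tz-turn", None if yaw is None else -(yaw-np.degrees(np.arctan2(M[1,0],M[0,0]))))
E
python3 -c "
from st import *
go([.46,-.25,.40],90)"
```

```text
t: 0.82
tool_pos: [0.3747, -0.3724, 0.4019]
orientation: [2.441, 1.974, 0.0]
ft_force: [0.8, -0.3, -0.2]
gripper_width: 0.0512
grip_force: 0.0
t 0.82 p [ 0.3747 -0.3724  0.4019] yawx 77.93 tilt 0.16 F [ 0.8 -0.3 -0.2] w 0.0512 g 0.0 q1,6 [-0.93 -0.72]
shift tool [0.1375 0.0578 0.0018] tz-turn -12.07424284154176
```

```bash
python3 -m pendant '[[[0.035,0.015,0],[0,0,-4],0.2],[[0.07,0.03,0],[0,0,-8],0.2],[[0.105,0.045,0],[0,0,-12],0.2],[[0.138,0.058,0.002],[0,0,-12.1],0.2],[[0.138,0.058,0.002],[0,0,-12.1],0.2]]'
python3 - <<'E'
from st import *
from cell import eyes
import cv2,pickle
state();c=eyes.calibration("wrist");cv2.imwrite("pics/w1.png",eyes.capture("wrist")[:,:,::-1]);pickle.dump(c,open("w1.pkl","wb"))
print(c["position"])
go([.5,-.05,.40],90)
E
```

```text
t: 1.23
tool_pos: [0.4626, -0.2463, 0.3979]
orientation: [-2.22, -2.222, -0.004]
ft_force: [-0.9, 0.6, 0.1]
gripper_width: 0.0513
grip_force: 0.0
t 1.23 p [ 0.4626 -0.2463  0.3979] yawx 90.05 tilt 0.17 F [-0.9  0.6  0.1] w 0.0513 g 0.0 q1,6 [-0.64 -0.64]
[ 0.46108775 -0.16975893  0.52241438]
t 1.28 p [ 0.4613 -0.2486  0.3979] yawx 89.98 tilt 0.05 F [1.2 0.1 0. ] w 0.0513 g 0.0 q1,6 [-0.65 -0.64]
shift tool [ 0.1986  0.0386 -0.0019] tz-turn -0.017958733551751038
```

View pics/w1.png

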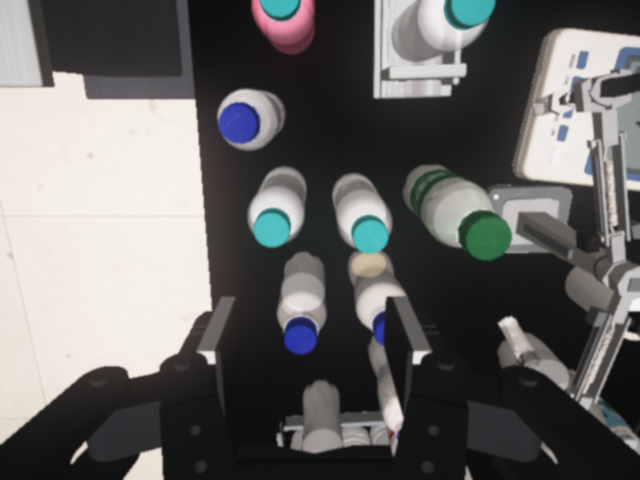

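The picture shows loose teal caps at (272,228) and (370,233), blue neighbours (238,122),(300,335),(388,328), green (486,235), end wall at about (425,72), and row_1's cap (470,7). Second viewpoint over the rack next.

```bash
python3 -m pendant '[[[0.04,0.008,0],[0,0,0],0.2],[[0.08,0.016,0],[0,0,0],0.2],[[0.12,0.024,0],[0,0,0],0.2],[[0.16,0.032,0],[0,0,0],0.2],[[0.2,0.04,0],[0,0,0],0.2],[[0.2,0.04,0],[0,0,0],0.2],[[0.2,0.04,0],[0,0,0],0.2]]'
python3 - <<'E'
from st import *
from cell import eyes
import cv2,pickle
state();c=eyes.calibration("wrist");cv2.imwrite("pics/w2.png",eyes.capture("wrist")[:,:,::-1]);pickle.dump(c,open("w2.pkl","wb"))
print(c["position"])
E
```

```text
t: 1.87
tool_pos: [0.5011, -0.0507, 0.3982]
orientation: [2.224, 2.219, -0.001]
ft_force: [-0.4, -1.4, -0.1]
gripper_width: 0.0512
grip_force: 0.0
t 1.87 p [ 0.5011 -0.0507  0.3982] yawx 89.87 tilt 0.03 F [-0.4 -1.4 -0.1] w 0.0512 g 0.0 q1,6 [-0.26 -0.25]
[0.50001297 0.02624984 0.52244412]
```

View pics/w2.png

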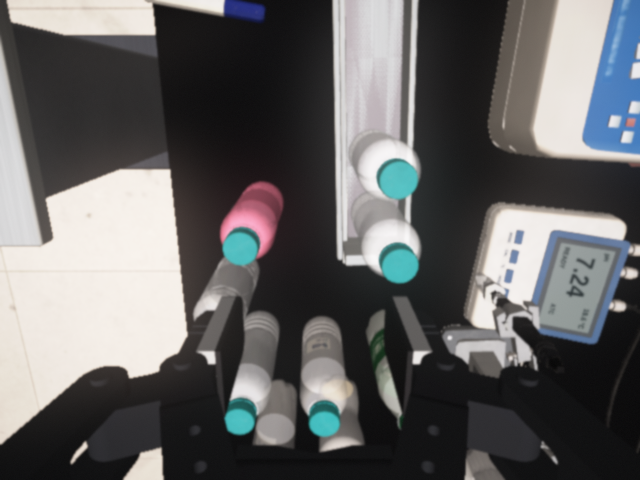

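The picture shows the row caps at (400,263),(397,178), loose teal caps at (240,416),(324,417), pink (241,245), and the end wall's foot about row 240 to 262; the rack runs almost vertically (world y).

```bash
python3 - <<'E'
from h import *
import pickle
a=pickle.load(open("w1.pkl","rb"));b=pickle.load(open("w2.pkl","rb"))
P=dict(newB=(272,228,240,416),newA=(370,233,324,417),row1=(470,7,400,263))
for k,(u,v,e,f) in P.items():
    X,r=tri([(a,u,v),(b,e,f)]);print(k,X.round(4),round(r,4))
print("row2",atz(b,397,178,.191),"row1",atz(b,400,263,.196))
for n,p in dict(blueNear=(238,122),blueC=(300,335),blueD=(388,328),green=(486,235)).items(): print(n,atz(a,*p,.178 if n!='green' else .197).round(3))
print("lip outer z31",atz(b,334,5,.031),atz(b,338,262,.031))
print("wall top z82 w1",[atz(a,*p,.082).round(4) for p in((380,70),(465,70),(465,82))])
E
python3 -m pendant '[[[0.04,0.004,0],[0,0,0],0.2],[[0.08,0.008,0],[0,0,0],0.2],[[0.12,0.012,0],[0,0,0],0.2],[[0.16,0.016,0],[0,0,0],0.2],[[0.17,0.02,0],[0,0,0],0.2],[[0.17,0.02,0],[0,0,0],0.2],[[0.17,0.02,0],[0,0,0],0.2]]'
python3 - <<'E'
from st import *
from cell import eyes
import cv2,pickle
state();c=eyes.calibration("wrist");cv2.imwrite("pics/w3.png",eyes.capture("wrist")[:,:,::-1]);pickle.dump(c,open("w3.pkl","wb"))
E
```

```text
newB [ 0.426  -0.2774  0.1732] 0.0001
newA [ 0.5098 -0.2834  0.1681] 0.0004
row1 [ 0.5722 -0.1102  0.1847] 0.0002
row2 [ 0.56452    -0.03644963  0.191     ] row1 [ 0.56996514 -0.10565703  0.196     ]
blueNear [ 0.402 -0.19   0.178]
blueC [ 0.449 -0.378  0.178]
blueD [ 0.529 -0.371  0.178]
green [ 0.599 -0.276  0.197]
lip outer z31 [0.52075697 0.11304916 0.031     ] [ 0.52904705 -0.17083716  0.031     ]
wall top z82 w1 [array([ 0.5251, -0.1466,  0.082 ]), array([ 0.6069, -0.1465,  0.082 ]), array([ 0.608 , -0.1574,  0.082 ])]
t: 2.5
tool_pos: [0.5224, 0.1165, 0.3979]
orientation: [2.228, 2.214, -0.002]
ft_force: [0.2, -0.4, 0.6]
gripper_width: 0.0511
grip_force: 0.0
t 2.5 p [0.5224 0.1165 0.3979] yawx 89.63 tilt 0.09 F [ 0.2 -0.4  0.6] w 0.0511 g 0.0 q1,6 [0.07 0.08]
```

View pics/w3.png

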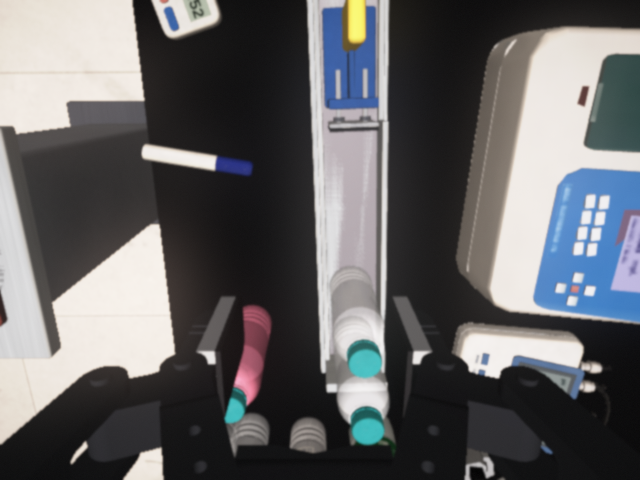

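The picture shows the yellow handle's top at about (355,8..48), the pad at rows 120-130, row caps at (364,358),(368,425), and the rack's back fence edge from (385,120) down. Enlarging for exact pixels.

Run:
```python
import cv2,numpy as np
I=[cv2.imread(f"pics/w{i}.png") for i in(1,2,3)]
def f(i,x,y):
    o=cv2.resize(I[i-1][y:y+75,x:x+100],(400,300),interpolation=cv2.INTER_CUBIC)
    return o
m=np.vstack([np.hstack([f(1,355,0),f(2,320,200)]),np.hstack([f(3,305,0),f(3,305,75)])])
cv2.imwrite("pics/m2.png",m)
for k,i in enumerate(I,1):
    h=cv2.cvtColor(i,cv2.COLOR_BGR2HSV);t=cv2.inRange(h,(80,120,70),(95,255,255))
    n,_,s,c=cv2.connectedComponentsWithStats(t)
    for j in range(1,n):
        if s[j][4]>200: print(k,s[j],c[j].round(1))
```

```text
1 [260   0  40  20 584] [280.    7.7]
1 [ 446    0   50   28 1038] [469.7  10.8]
1 [ 254  209   36   39 1097] [271.7 228.3]
1 [ 352  216   37   37 1038] [369.7 234.3]
2 [ 379  161   39   38 1106] [397.9 179.3]
2 [223 228  35  37 948] [240.3 246.8]
2 [ 380  244   39   40 1192] [398.7 263.7]
2 [224 399  32  36 930] [239.9 416.7]
2 [308 401  32  35 888] [323.7 418.7]
3 [348 341  33  36 970] [363.9 358.7]
3 [224 388  22  35 517] [235.1 406.8]
3 [ 351  407   33   39 1015] [367.  426.1]
```

View pics/m2.png

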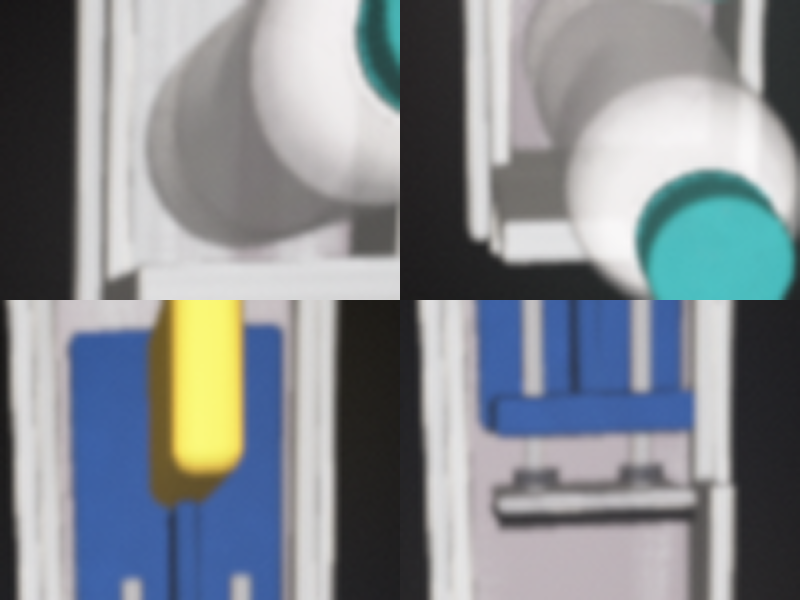

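The crops show the handle's top with near edge at (357,43) in w3, the pad's front top edge at about (354,129), the fence end at (383..389,121), and the end wall's inner top edge at row 65.5 in w1.

Run:
```python
from h import *
import pickle
C={i:pickle.load(open(f"w{i}.pkl","rb")) for i in(1,2,3)}
# blobs: umin,vmin,w,h
B=dict(newB={1:(254,209,36,39),2:(224,399,32,36)},newA={1:(352,216,37,37),2:(308,401,32,35)},row1={2:(380,244,39,40),3:(351,407,33,39)},row2={2:(379,161,39,38),3:(348,341,33,36)})
for k,b in B.items():
    obs=[]
    for i,(u,v,w,h) in b.items():
        c=C[i];nad=px(c,c["position"]-[0,0,1]);z={'n':.18,'r':.193}[k[0]]
        X=atz(c,u+w/2,v+h/2,z);dep=-(R.from_rotvec(c["rotation"]).inv().apply(X-c["position"]))[2]
        r=c["fx"]*.013/dep
        uu=u+w-r if u+w/2>nad[0] else u+r; obs.append((c,uu,v+h-r if v+h/2>nad[1] else v+r))
    X,e=tri(obs);print(k,X.round(4),round(e,4),[atz(*o,z).round(4)[:2] for o in obs])
c=C[3];print("nadir",nad)
h=atz(c,356.9,43.25,.116);print("handle mid",h+[0,.022,0]);print("pad front",atz(c,354,129,.077))
print("fence end",atz(c,383,121.3,.062),atz(c,388.7,121.3,.062))
print("wall inner",atz(C[1],400,65.5,.082), atz(C[2],357,240.5,.018))
# lip front outer edge w3 crops: (8,300)->..., 
print("lip",[atz(c,305+x/4,y,.031).round(4) for x,y in((8,5),(18,70),(30,145))])
print("lip w2",[atz(C[2],u,v,.031).round(4) for u,v in((334,5),(337.5,255))])
```

```text
newB [ 0.4242 -0.2797  0.1783] 0.0001 [array([ 0.4245, -0.2792]), array([ 0.4246, -0.2782])]
newA [ 0.5122 -0.2858  0.1732] 0.0004 [array([ 0.5116, -0.2836]), array([ 0.5116, -0.2796])]
row1 [ 0.5728 -0.1108  0.1947] 0.0004 [array([ 0.5736, -0.1115]), array([ 0.5727, -0.1122])]
row2 [ 0.5685 -0.0408  0.1852] 0.0007 [array([ 0.5676, -0.0394]), array([ 0.5667, -0.0352])]
nadir (np.float64(314.24841007186603), np.float64(93.35447479262896))
handle mid [0.55907262 0.2567715  0.116     ]
pad front [0.56164547 0.15892252 0.077     ]
fence end [0.592952   0.16536417 0.062     ] [0.59887364 0.16532441 0.062     ]
wall inner [ 0.54410941 -0.14252563  0.082     ] [ 0.55297706 -0.14742215  0.018     ]
lip [array([0.5148, 0.2799, 0.031 ]), array([0.5168, 0.2174, 0.031 ]), array([0.5194, 0.1381, 0.031 ])]
lip w2 [array([0.5208, 0.113 , 0.031 ]), array([ 0.5283, -0.1616,  0.031 ])]
```

```bash
python3 -m pendant '[[[-0.04,0,0],[0,0,-1],0.05],[[-0.08,-0.001,0],[0,0,-2.1],0.05],[[-0.12,-0.003,0],[0,0,-2.1],0.05],[[-0.16,-0.004,0],[0,0,-2.1],0.05],[[-0.20,-0.005,0],[0,0,-2.1],0.05],[[-0.24,-0.006,0],[0,0,-2.1],0.05],[[-0.28,-0.008,0],[0,0,-2.1],0.05],[[-0.32,-0.010,0],[0,0,-2.1],0.05]]'
python3 -c "
from st import *
go([.512,-.284,.16],91.75)"
```

```text
t: 3.22
tool_pos: [0.5084, -0.2061, 0.3986]
orientation: [2.19, 2.251, -0.001]
ft_force: [0.5, 0.9, -0.2]
gripper_width: 0.0449
grip_force: 0.0
t 3.22 p [ 0.5084 -0.2061  0.3986] yawx 91.58 tilt 0.05 F [ 0.5  0.9 -0.2] w 0.0449 g 0.0 q1,6 [-0.53 -0.56]
shift tool [-0.0778  0.0015  0.2387] tz-turn -0.17121010462786046
```

```bash
python3 -m pendant '[[[-0.04,0.001,0],[0,0,0],0.05],[[-0.078,0.0015,0.03],[0,0,0],0.05],[[-0.078,0.0015,0.07],[0,0,0],0.05],[[-0.078,0.0015,0.11],[0,0,0],0.05],[[-0.078,0.0015,0.14],[0,0,0],0.05],[[-0.078,0.0015,0.14],[0,0,0],0.05],[[-0.078,0.0015,0.14],[0,0,0],0.05]]'
python3 - <<'E'
from st import *
from cell import eyes
import cv2,pickle
c=eyes.calibration("wrist");cv2.imwrite("pics/w4.png",eyes.capture("wrist")[:,:,::-1]);pickle.dump(c,open("w4.pkl","wb"))
print([tuple(np.round(px(c,[.512+13e-3*np.cos(a),-.284+13e-3*np.sin(a),.177]),1)) for a in (0,1.57,3.14,-1.57)])
h=cv2.cvtColor(cv2.imread("pics/w4.png"),cv2.COLOR_BGR2HSV);t=cv2.inRange(h,(80,120,70),(95,255,255))
n,_,s,k=cv2.connectedComponentsWithStats(t)
for j in range(1,n):
    if s[j][4]>200: print(s[j],k[j].round(1))
go([.512,-.284,.16],91.75)
E
```

```text
t: 3.8
tool_pos: [0.512, -0.2808, 0.2569]
orientation: [-2.187, -2.25, 0.002]
ft_force: [-0.3, 0.6, 1.1]
gripper_width: 0.0446
grip_force: 0.0
[(np.float64(342.4), np.float64(260.1)), (np.float64(317.7), np.float64(235.1)), (np.float64(291.4), np.float64(258.6)), (np.float64(316.2), np.float64(282.8))]
[ 115  214   62   58 2757] [144.8 242.6]
[ 283  223   58   63 2907] [311.6 254.3]
t 3.85 p [ 0.5136 -0.2812  0.2598] yawx 91.67 tilt 0.05 F [0.9 0.3 0.5] w 0.0447 g 0.0 q1,6 [-0.64 -0.66]
shift tool [-0.0026 -0.0018  0.0998] tz-turn -0.08310247788537595
```

```bash
python3 -m pendant '[[[-0.003,-0.001,0.035],[0,0,0],0.05],[[-0.004,-0.001,0.07],[0,0,0],0.05],[[-0.004,-0.001,0.097],[0,0,0],0.05],[[-0.004,-0.001,0.097],[0,0,0],0.05],[[-0.004,-0.001,0.097],[0,0,0],-1],[[-0.004,-0.001,0.097],[0,0,0],-1],[[-0.004,-0.001,0.097],[0,0,0],-1],[[-0.004,-0.001,0.097],[0,0,0],-1]]' 35
python3 -c "
from st import *
state()"
```

```text
t: 4.52
tool_pos: [0.5151, -0.2848, 0.1649]
orientation: [2.182, 2.252, 0.001]
ft_force: [-0.3, -0.1, 5.6]
gripper_width: 0.0243
grip_force: 35.7
t 4.52 p [ 0.5151 -0.2848  0.1649] yawx 91.8 tilt 0.32 F [-0.3 -0.1  5.6] w 0.0243 g 35.7 q1,6 [-0.64 -0.67]
```

```bash
python3 -m pendant '[[[0,0,-0.01],[0,0,0],-1],[[0,0,-0.03],[0,0,0],-1],[[0,0,-0.06],[0,0,0],-1],[[0,0,-0.1],[0,0,0],-1],[[0,0,-0.14],[0,0,0],-1],[[0,0,-0.18],[0,0,0],-1],[[0,0,-0.215],[0,0,0],-1],[[0,0,-0.225],[0,0,0],-1]]'
python3 - <<'E'
from st import *
from cell import eyes
import cv2,pickle
cv2.imwrite("pics/s5.png",eyes.capture("scene")[:,:,::-1])
go([.5661,.024,.39],91.75)
E
```

```text
t: 5.18
tool_pos: [0.5147, -0.2845, 0.3956]
orientation: [2.178, 2.247, 0.002]
ft_force: [0.8, 0.1, -0.5]
gripper_width: 0.025
grip_force: 35.1
t 5.23 p [ 0.5148 -0.2845  0.3949] yawx 91.8 tilt 0.69 F [-0.5 -0.2 -0.1] w 0.0245 g 35.1 q1,6 [-0.64 -0.67]
shift tool [0.3068 0.0609 0.0032] tz-turn 0.05001601135096223
```

```bash
python3 -m pendant '[[[0.02,0.004,0],[0,0,0],-1],[[0.06,0.012,0],[0,0,0],-1],[[0.10,0.02,0],[0,0,0],-1],[[0.14,0.028,0],[0,0,0],-1],[[0.18,0.036,0],[0,0,0],-1],[[0.22,0.044,0],[0,0,0],-1],[[0.26,0.052,0],[0,0,0],-1],[[0.29,0.058,0],[0,0,0],-1]]'
python3 -m pendant '[[[0.01,0.002,0],[0,0,0],-1],[[0.017,0.003,0],[0,0,0],-1],[[0.017,0.003,0],[0,0,0],-1],[[0.017,0.003,0],[0,0,0],-1]]'
python3 - <<'E'
from st import *
from cell import eyes
import cv2
a=eyes.capture("scene")[:,:,::-1];b=eyes.capture("wrist")[:,:,::-1]
m=np.hstack([cv2.resize(a[90:330,200:440],(400,400)),cv2.resize(b,(400,400))]);cv2.imwrite("pics/m6.png",m)
go([.5661,.024,.185],91.75)
E
```

```text
t: 5.9
tool_pos: [0.5616, 0.0113, 0.3849]
orientation: [-2.183, -2.256, 0.001]
ft_force: [1.1, -0.5, -2.1]
gripper_width: 0.0247
grip_force: 35.0
t: 6.23
tool_pos: [0.5645, 0.0243, 0.3857]
orientation: [-2.187, -2.255, 0.002]
ft_force: [0.7, -0.4, -0.3]
gripper_width: 0.025
grip_force: 35.1
t 6.33 p [0.5646 0.0237 0.386 ] yawx 91.69 tilt 0.04 F [ 0.3 -0.1 -1.5] w 0.0246 g 35.1 q1,6 [-0.1  -0.13]
shift tool [0.0004 0.0016 0.201 ] tz-turn -0.06409335386132398
```

View pics/m6.png

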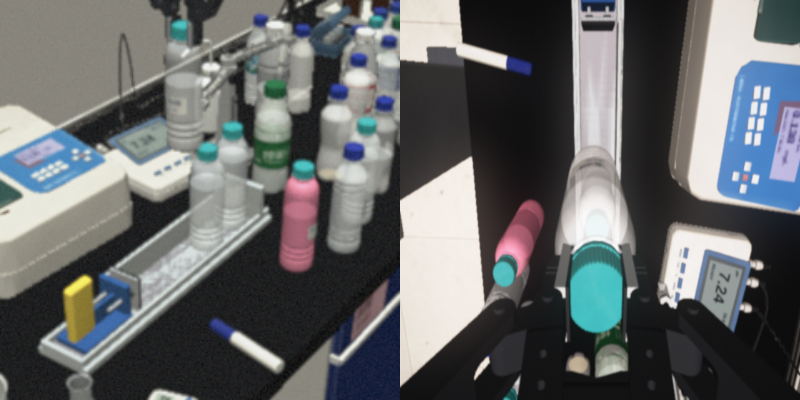

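The picture shows the bottle hanging upright in the jaws, between row_2 and the pad. Descending.

```bash
python3 -m pendant '[[[0,0.001,0.03],[0,0,0],-1],[[0,0.0015,0.07],[0,0,0],-1],[[0,0.0015,0.11],[0,0,0],-1],[[0,0.0015,0.15],[0,0,0],-1],[[0,0.0015,0.18],[0,0,0],-1],[[0,0.0015,0.193],[0,0,0],-1],[[0,0.0015,0.195],[0,0,0],-1],[[0,0.0015,0.195],[0,0,0],-1]]'
python3 -m pendant '[[[0,0,0.004],[0,0,0],-1],[[0,0,0.007],[0,0,0],-1],[[0,0,0.009],[0,0,0],-1],[[0,0,0.009],[0,0,0],-1]]'
```

```text
t: 7.0
tool_pos: [0.5668, 0.0236, 0.1925]
orientation: [2.188, 2.253, 0.001]
ft_force: [-0.8, 0.1, 1.3]
gripper_width: 0.0244
grip_force: 39.8
t: 7.33
tool_pos: [0.5715, 0.0234, 0.1901]
orientation: [2.18, 2.246, 0.013]
ft_force: [0.0, 0.1, 24.0]
gripper_width: 0.0249
grip_force: 52.9
```

```bash
python3 -m pendant '[[[0,0,-0.006],[0,0,0],-1],[[0,0,-0.012],[0,0,0],-1],[[0,0,-0.012],[0,0,0],-1],[[0,0,-0.012],[0,0,0],-1]]'
python3 - <<'E'
from st import *
from cell import eyes
import cv2
state()
c=eyes.calibration("wrist");print(c["position"])
a=eyes.capture("scene")[:,:,::-1];b=eyes.capture("side")[:,:,::-1];w=eyes.capture("wrist")[:,:,::-1]
f=lambda i,x,y:cv2.resize(i[y:y+90,x:x+120],(400,300),interpolation=cv2.INTER_CUBIC)
cv2.imwrite("pics/w7.png",w)
m=np.vstack([np.hstack([f(a,230,190),f(b,215,190)]),np.hstack([cv2.resize(w,(400,300)),cv2.resize(w[90:240,240:440],(400,300))])]);cv2.imwrite("pics/m7.png",m)
E
```

```text
t: 7.67
tool_pos: [0.5661, 0.0247, 0.1942]
orientation: [-2.187, -2.255, 0.0]
ft_force: [0.6, 0.5, -1.5]
gripper_width: 0.0248
grip_force: 43.5
t 7.67 p [0.5661 0.0247 0.1942] yawx 91.74 tilt 0.01 F [ 0.6  0.5 -1.5] w 0.0248 g 43.5 q1,6 [-0.1  -0.13]
[0.56247162 0.10152196 0.31846534]
```

View pics/m7.png

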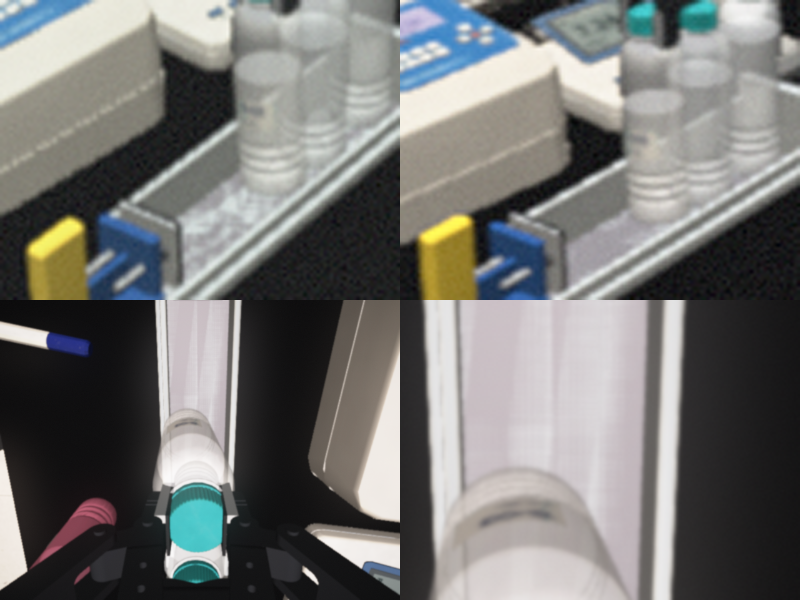

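Run:
```python
from h import *
from cell import eyes
c=eyes.calibration("wrist")
f=lambda x,y:(240+(x-400)/2,90+(y-300)/2)
for n,p,z in (("lip outer top",(425,310),.031),("lip inner",(457,310),.031),("lip inner",(463,480),.031),("fence in top",(658,310),.062),("fence out top",(686,310),.062),("fence in top",(652,590),.062),("fence foot",(645,400),.018)):
    X=atz(c,*f(*p),z);print(n,X.round(4),"centreline x", round(.5618-.0306*(X[1]-.165),4))
# predicted bottle bottom circle at z=.030, center .5661,.0247
for z in(.030,):
    q=[px(c,[.5661+.0255*np.cos(a),.0247+.0255*np.sin(a),z]) for a in np.linspace(0,np.pi,9)]
    print([(round(400+(u-240)*2),round(300+(v-90)*2)) for u,v in q])
```

```text
lip outer top [0.5226 0.1001 0.031 ] centreline x 0.5638
lip inner [0.5328 0.1004 0.031 ] centreline x 0.5638
lip inner [0.5347 0.0458 0.031 ] centreline x 0.5654
fence in top [0.5929 0.1023 0.062 ] centreline x 0.5637
fence out top [0.6008 0.1026 0.062 ] centreline x 0.5637
fence in top [0.5968 0.0189 0.062 ] centreline x 0.5663
fence foot [0.5958 0.0729 0.018 ] centreline x 0.5646
[(628, 545), (624, 517), (609, 493), (585, 476), (556, 469), (527, 474), (503, 490), (486, 513), (480, 540)]
```

The picture shows the bottle's base about 8 mm toward the front lip (enlarged crop arc top at (530,468) against (556,469) predicted), so it leans in the grip and met the lip. I'll raise, tilt back about 2.5°, and lower again.

```bash
python3 -m pendant '[[[0,0,-0.006],[0,0,0],-1],[[0,0,-0.012],[-1,0,0],-1],[[0,0,-0.012],[-2.5,0,0],-1],[[0,0,-0.012],[-2.5,0,0],-1],[[0,0,-0.012],[-2.5,0,0],-1]]'
python3 - <<'E'
from st import *
from cell import eyes
import cv2
w=eyes.capture("wrist")[:,:,::-1];state();c=eyes.calibration("wrist");cv2.imwrite("pics/w8.png",w)
old=cv2.imread("pics/w7.png")
f=lambda i:cv2.GaussianBlur(cv2.cvtColor(i,cv2.COLOR_BGR2GRAY),(1,5),0)
for n,i in (("old",old),("new",w.copy())):
    g=f(i)
    for v in (182,190,198): print(n,v,list(g[v,256:376:3]))
for z,x in ((.043,.5661),):
    q=[px(c,[x+.0255*np.cos(a),.0247+.0255*np.sin(a),z]) for a in np.linspace(0,np.pi,9)];print(np.round(q).astype(int).tolist())
E
```

```text
t: 8.23
tool_pos: [0.5661, 0.0253, 0.2068]
orientation: [2.165, 2.234, 0.049]
ft_force: [0.5, -0.5, -1.1]
gripper_width: 0.0246
grip_force: 43.2
t 8.28 p [0.5661 0.0252 0.2067] yawx 91.79 tilt 2.5 F [-0.   0.6 -0.8] w 0.0246 g 43.2 q1,6 [-0.1  -0.13]
old 182 [np.uint8(190), np.uint8(229), np.uint8(220), np.uint8(225), np.uint8(222), np.uint8(131), np.uint8(180), np.uint8(185), np.uint8(198), np.uint8(198), np.uint8(201), np.uint8(201), np.uint8(203), np.uint8(202), np.uint8(205), np.uint8(202), np.uint8(201), np.uint8(198), np.uint8(193), np.uint8(188), np.uint8(184), np.uint8(179), np.uint8(174), np.uint8(189), np.uint8(203), np.uint8(206), np.uint8(213), np.uint8(218), np.uint8(208), np.uint8(197), np.uint8(195), np.uint8(190), np.uint8(188), np.uint8(187), np.uint8(185), np.uint8(120), np.uint8(98), np.uint8(117), np.uint8(229), np.uint8(232)]
old 190 [np.uint8(146), np.uint8(228), np.uint8(212), np.uint8(220), np.uint8(199), np.uint8(190), np.uint8(202), np.uint8(203), np.uint8(207), np.uint8(200), np.uint8(189), np.uint8(174), np.uint8(160), np.uint8(154), np.uint8(149), np.uint
[... 2195 characters left out ...]
uint8(222), np.uint8(209), np.uint8(148), np.uint8(186), np.uint8(196), np.uint8(184), np.uint8(169), np.uint8(158), np.uint8(152), np.uint8(136), np.uint8(128), np.uint8(121), np.uint8(123), np.uint8(129), np.uint8(137), np.uint8(147), np.uint8(147), np.uint8(134), np.uint8(123), np.uint8(116), np.uint8(133), np.uint8(147), np.uint8(156), np.uint8(160), np.uint8(159), np.uint8(159), np.uint8(166), np.uint8(203), np.uint8(195), np.uint8(187), np.uint8(128), np.uint8(98), np.uint8(107), np.uint8(226), np.uint8(232), np.uint8(201), np.uint8(53), np.uint8(44), np.uint8(43), np.uint8(43)]
[[342, 212], [340, 198], [332, 186], [321, 178], [306, 175], [292, 177], [279, 185], [271, 197], [268, 211]]
```

```bash
python3 -m pendant '[[[0,0.0005,0],[-1,0,0],-1],[[0,0.0005,0.008],[-1,0,0],-1],[[0,0.0005,0.014],[-1,0,0],-1],[[0,0.0005,0.018],[-1,0,0],-1],[[0,0.0005,0.02],[-1,0,0],-1],[[0,0.0005,0.02],[-1,0,0],-1]]'
python3 -c "
from st import *
state()"
```

```text
t: 8.78
tool_pos: [0.567, 0.0253, 0.1851]
orientation: [2.158, 2.226, 0.066]
ft_force: [0.1, 0.7, -1.2]
gripper_width: 0.0247
grip_force: 43.3
t 8.78 p [0.567  0.0253 0.1851] yawx 91.79 tilt 3.38 F [ 0.1  0.7 -1.2] w 0.0247 g 43.3 q1,6 [-0.1  -0.13]
```

```bash
python3 -m pendant '[[[0,0,0.002],[0,0,0],-1],[[0,0,0.0035],[0,0,0],-1],[[0,0,0.0035],[0,0,0],-1]]'; python3 -m pendant '[[[0,0,0.001],[0,0,0],-1],[[0,0,0.002],[0,0,0],-1],[[0,0,0.002],[0,0,0],-1]]'
```

```text
t: 9.03
tool_pos: [0.5678, 0.0253, 0.1826]
orientation: [2.157, 2.225, 0.068]
ft_force: [-1.4, 0.4, -1.5]
gripper_width: 0.0247
grip_force: 43.3
t: 9.28
tool_pos: [0.5679, 0.0253, 0.1808]
orientation: [2.156, 2.225, 0.068]
ft_force: [-0.3, 0.1, -1.2]
gripper_width: 0.0247
grip_force: 43.3
```

```bash
python3 -m pendant '[[[0,0,0.001],[0,0,0],-1],[[0,0,0.002],[0,0,0],-1],[[0,0,0.002],[0,0,0],-1]]'; python3 -m pendant '[[[0,0,0.001],[0,0,0],-1],[[0,0,0.002],[0,0,0],-1],[[0,0,0.002],[0,0,0],-1]]'
```

```text
t: 9.53
tool_pos: [0.5688, 0.0254, 0.1806]
orientation: [2.155, 2.224, 0.07]
ft_force: [-2.5, 0.9, 6.6]
gripper_width: 0.0245
grip_force: 45.9
t: 9.78
tool_pos: [0.5698, 0.0254, 0.1806]
orientation: [2.154, 2.223, 0.072]
ft_force: [-5.1, 0.7, 16.3]
gripper_width: 0.0244
grip_force: 48.9
```

```bash
python3 -m pendant '[[[0,0,-0.002],[0,0,0],-1],[[0,0,-0.003],[0,0,0],-1],[[0,0,-0.003],[0,0,0],-0.2],[[0,0,-0.003],[0,0,0],0],[[0,0,-0.003],[0,0,0],0.1],[[0,0,-0.003],[0,0,0],0.1],[[0,0,-0.003],[0,0,0],0.1]]'
python3 -c "
from st import *
state()"
```

```text
t: 10.37
tool_pos: [0.5679, 0.0252, 0.1796]
orientation: [2.157, 2.225, 0.068]
ft_force: [-0.4, 0.7, -0.2]
gripper_width: 0.0471
grip_force: 0.0
t 10.37 p [0.5679 0.0252 0.1796] yawx 91.79 tilt 3.48 F [-0.4  0.7 -0.2] w 0.0471 g 0.0 q1,6 [-0.1  -0.13]
```

```bash
python3 -m pendant '[[[0,0,-0.02],[0,0,0],0.1],[[0,0,-0.05],[0,0,0],0.1],[[0,0,-0.08],[1,0,0],0.1],[[0,0,-0.12],[2.5,0,0],0.1],[[0,0,-0.15],[3.5,0,0],0.1],[[0,0,-0.16],[3.5,0,0],0.1],[[0,0,-0.16],[3.5,0,0],0.1]]'
python3 - <<'E'
from st import *
from cell import eyes
import cv2
w=eyes.capture("wrist")[:,:,::-1];c=eyes.calibration("wrist");cv2.imwrite("pics/w9.png",w)
h=cv2.cvtColor(w.copy(),cv2.COLOR_BGR2HSV);t=cv2.inRange(h,(80,120,70),(95,255,255))
n,_,s,k=cv2.connectedComponentsWithStats(t)
for j in range(1,n):
    if s[j][4]>200: print(s[j],k[j].round(1))
for X in ([.5665,.0247,.195],[.5676,-.038,.191],[.573,-.111,.196]):
    q=np.array([px(c,np.array(X)+[.013*np.cos(a),.013*np.sin(a),0]) for a in np.linspace(0,6.28,20)]);print(q.min(0).round(1),q.max(0).round(1))
go([.4245,-.279,.27],91.75)
E
```

```text
t: 10.95
tool_pos: [0.5599, 0.0248, 0.3435]
orientation: [2.183, 2.252, 0.007]
ft_force: [0.7, -0.3, -1.1]
gripper_width: 0.0472
grip_force: 0.0
[ 303  189   43   44 1521] [324.  210.4]
[ 300  280   41   38 1252] [319.7 298. ]
[ 132  333   44   42 1184] [153.3 355.1]
[ 302  359   41   45 1494] [321.8 381.3]
[307.3 198.8] [346.9 236.9]
[306.5 285.2] [343.2 318.3]
[311.1 378.7] [345.8 407.7]
t 11.0 p [0.5589 0.0249 0.3405] yawx 91.79 tilt 0.16 F [-0.4  0.4 -0.6] w 0.0473 g 0.0 q1,6 [-0.1  -0.13]
shift tool [-0.2995 -0.144   0.0702] tz-turn 0.03930161860957071
```

```bash
python3 -m pendant '[[[-0.037,-0.018,0],[0,0,0],0.05],[[-0.074,-0.036,0],[0,0,0],0.05],[[-0.111,-0.054,0],[0,0,0],0.05],[[-0.148,-0.072,0],[0,0,0],0.05],[[-0.185,-0.09,0],[0,0,0],0.05],[[-0.222,-0.108,0],[0,0,0],0.05],[[-0.26,-0.126,0.03],[0,0,0],0.05],[[-0.295,-0.142,0.06],[0,0,0],0.05]]'
python3 -m pendant '[[[-0.003,0,0.005],[0,0,0],0.05],[[-0.003,0,0.005],[0,0,0],0.05],[[-0.003,0,0.005],[0,0,0],0.05],[[-0.003,0,0.005],[0,0,0],0.05]]'
python3 - <<'E'
from st import *
from cell import eyes
import cv2
go([.4245,-.279,.165],91.75)
c=eyes.calibration("wrist");w=eyes.capture("wrist")[:,:,::-1];cv2.imwrite("pics/w10.png",w)
h=cv2.cvtColor(w.copy(),cv2.COLOR_BGR2HSV);t=cv2.inRange(h,(80,120,70),(95,255,255))
n,_,s,k=cv2.connectedComponentsWithStats(t)
for j in range(1,n):
    if s[j][4]>200: print(s[j],k[j].round(1))
for z in(.177,.182):
    q=np.array([px(c,np.array([.4245,-.279,z])+[.013*np.cos(a),.013*np.sin(a),0]) for a in np.linspace(0,6.28,20)]);print(q.min(0).round(1),q.max(0).round(1),px(c,[.4245,-.279,0.01]))
    q=np.array([px(c,np.array([.4245,-.279,z-.02])+[.013*np.cos(a),.013*np.sin(a),0]) for a in np.linspace(0,6.28,20)]);print(' low',q.min(0).round(1),q.max(0).round(1))
g=cv2.cvtColor(w.copy(),cv2.COLOR_BGR2GRAY)
for v in (95,110,125,140): print(v,[int(x) for x in g[v,230:400:5]])
E
```

```text
t: 11.67
tool_pos: [0.4295, -0.2635, 0.2884]
orientation: [2.187, 2.254, 0.0]
ft_force: [0.3, -0.9, -1.2]
gripper_width: 0.0448
grip_force: 0.0
t: 12.0
tool_pos: [0.4314, -0.2639, 0.2849]
orientation: [-2.185, -2.257, -0.001]
ft_force: [1.0, -0.4, 0.4]
gripper_width: 0.0446
grip_force: 0.0
t 12.0 p [ 0.4314 -0.2639  0.2849] yawx 91.85 tilt 0.04 F [ 1.  -0.4  0.4] w 0.0446 g 0.0 q1,6 [-0.71 -0.74]
shift tool [-0.015  -0.0074  0.1199] tz-turn 0.10006906865984888
[ 280  227   53   58 2389] [306.1 255.3]
[281.3 239. ] [325.9 280.6] (np.float64(307.504531095742), np.float64(195.52217857859304))
 low [283.6 228.6] [325.  267.6]
[280.7 241.9] [326.1 284.2] (np.float64(307.504531095742), np.float64(195.52217857859304))
 low [283.1 231. ] [325.2 270.7]
95 [74, 143, 74, 72, 77, 82, 73, 70, 73, 71, 69, 69, 66, 69, 184, 182, 163, 82, 26, 27, 23, 24, 22, 22, 21, 19, 20, 19, 17, 17, 18, 17, 18, 19]
110 [42, 154, 78, 72, 71, 71, 70, 71, 70, 69, 68, 68, 62, 120, 183, 169, 155, 44, 25, 25, 23, 23, 23, 21, 22, 20, 18, 18, 19, 18, 17, 17, 17, 16]
125 [43, 42, 83, 157, 122, 73, 71, 72, 69, 70, 53, 137, 171, 167, 139, 121, 29, 28, 26, 26, 24, 24, 23, 22, 22, 20, 19, 18, 17, 18, 17, 16, 16, 16]
140 [44, 43, 40, 37, 35, 36, 63, 102, 118, 118, 111, 79, 41, 28, 29, 29, 29, 27, 28, 26, 25, 25, 24, 22, 23, 20, 19, 20, 19, 17, 16, 17, 16, 15]
```

Run:
```python
from st import *
from cell import eyes
import cv2
o,M=state();c=eyes.calibration("wrist")
print("tcp px",px(c,o["tool_pos"]),"tcp+.022",px(c,o["tool_pos"]+[0,0,.017]))
w=cv2.imread("pics/w7.png")
h=cv2.cvtColor(w,cv2.COLOR_BGR2HSV);t=cv2.inRange(h,(80,120,70),(95,255,255))
n,_,s,k=cv2.connectedComponentsWithStats(t);print([ (s[j],k[j]) for j in range(1,n) if s[j][4]>200])
# dark finger pads in open picture: profile at row of TCP
g=cv2.cvtColor(cv2.imread("pics/w10.png"),cv2.COLOR_BGR2GRAY)
for v in(330,345,360): print(v,[int(x) for x in g[v,180:450:6]])
go([.426,-.278,.165],91.75)
```

```text
t 12.05 p [ 0.4317 -0.2639  0.2855] yawx 91.89 tilt 0.05 F [-0.2  0.1 -0.3] w 0.0453 g 0.0 q1,6 [-0.7  -0.74]
tcp px (np.float64(317.90664048808463), np.float64(338.51468877355126)) tcp+.022 (np.float64(318.4763141030286), np.float64(370.06398364628353))
[(array([ 271,  295,   87,  108, 7733], dtype=int32), array([314.46644252, 350.45027803])), (array([ 277,  417,   73,   37, 1867], dtype=int32), array([313.22335297, 435.45741832]))]
330 [238, 238, 239, 237, 67, 65, 83, 102, 101, 49, 33, 31, 28, 28, 28, 28, 26, 28, 28, 30, 33, 153, 157, 159, 160, 157, 159, 156, 153, 147, 52, 29, 29, 28, 26, 28, 94, 97, 96, 47, 44, 50, 170, 184, 189]
345 [240, 238, 199, 52, 50, 82, 102, 99, 64, 32, 28, 25, 25, 25, 25, 24, 24, 26, 25, 27, 41, 120, 208, 225, 222, 223, 221, 220, 211, 140, 83, 28, 27, 26, 23, 23, 25, 94, 96, 96, 29, 27, 28, 224, 224]
360 [51, 51, 47, 47, 45, 40, 37, 219, 113, 32, 24, 21, 24, 22, 22, 22, 22, 23, 25, 26, 74, 163, 169, 203, 220, 176, 169, 167, 163, 159, 150, 72, 24, 22, 20, 20, 52, 223, 70, 25, 25, 31, 25, 26, 23]
t 12.05 p [ 0.4317 -0.2639  0.2855] yawx 91.89 tilt 0.05 F [-0.2  0.1 -0.3] w 0.0453 g 0.0 q1,6 [-0.7  -0.74]
shift tool [-0.0139 -0.0063  0.1205] tz-turn 0.13623959505420657
```

```bash
python3 -m pendant '[[[-0.008,-0.003,0.02],[0,0,0],0.05],[[-0.0135,-0.0055,0.05],[0,0,0],0.05],[[-0.0135,-0.0055,0.085],[0,0,0],0.05],[[-0.0135,-0.0055,0.11],[0,0,0],0.05],[[-0.0135,-0.0055,0.119],[0,0,0],0.05],[[-0.0135,-0.0055,0.119],[0,0,0],0.05],[[-0.0135,-0.0055,0.119],[0,0,0],0.05]]'
python3 -m pendant '[[[0,0,0],[0,0,0],-0.3],[[0,0,0],[0,0,0],-0.5],[[0,0,0],[0,0,0],-1],[[0,0,0],[0,0,0],-1],[[0,0,0],[0,0,0],-1],[[0,0,0],[0,0,0],-1]]' 30
```

```text
t: 12.63
tool_pos: [0.4268, -0.2783, 0.1673]
orientation: [2.184, 2.256, 0.0]
ft_force: [0.3, 0.3, 0.4]
gripper_width: 0.0448
grip_force: 0.0
t: 13.13
tool_pos: [0.4273, -0.2796, 0.1687]
orientation: [2.183, 2.252, 0.001]
ft_force: [0.2, 1.4, 7.1]
gripper_width: 0.0252
grip_force: 29.8
```

```bash
python3 -m pendant '[[[0,0,-0.01],[0,0,0],-1],[[0,0,-0.03],[0,0,0],-1],[[0,0,-0.06],[0,0,0],-1],[[0,0,-0.1],[0,0,0],-1],[[0,0,-0.14],[0,0,0],-1],[[0,0,-0.18],[0,0,0],-1],[[0,0,-0.215],[0,0,0],-1],[[0,0,-0.225],[0,0,0],-1]]'
python3 -c "
from st import *
go([.5645,.087,.395],91.75)"
```

```text
t: 13.8
tool_pos: [0.4269, -0.2795, 0.3991]
orientation: [2.179, 2.248, 0.0]
ft_force: [0.7, -0.2, -1.1]
gripper_width: 0.0252
grip_force: 29.9
t 13.8 p [ 0.4269 -0.2795  0.3991] yawx 91.78 tilt 0.62 F [ 0.7 -0.2 -1.1] w 0.0252 g 29.9 q1,6 [-0.73 -0.77]
shift tool [0.362  0.149  0.0025] tz-turn 0.03396120627996879
```

```bash
python3 -m pendant '[[[0.02,0.008,0],[0,0,0],-1],[[0.055,0.023,0],[0,0,0],-1],[[0.09,0.037,0],[0,0,0],-1],[[0.126,0.052,0],[0,0,0],-1],[[0.162,0.067,0],[0,0,0],-1],[[0.2,0.082,0],[0,0,0],-1],[[0.236,0.097,0],[0,0,0],-1],[[0.272,0.112,0],[0,0,0],-1]]'
python3 -m pendant '[[[0.035,0.014,0],[0,0,0],-1],[[0.07,0.028,0],[0,0,0],-1],[[0.085,0.035,0],[0,0,0],-1],[[0.085,0.035,0],[0,0,0],-1],[[0.085,0.035,0],[0,0,0],-1]]'
python3 - <<'E'
from st import *
from cell import eyes
import cv2
o,M=state();c=eyes.calibration("wrist");w=eyes.capture("wrist")[:,:,::-1];cv2.imwrite("pics/w11.png",w)
p=o["tool_pos"]
for z in(p[2]-.165,):
    q=[px(c,[p[0]-.001+.026*np.cos(a),p[1]+.026*np.sin(a),z]) for a in np.linspace(0,np.pi,9)];print(np.round(q).astype(int).tolist())
g=cv2.cvtColor(w.copy(),cv2.COLOR_BGR2GRAY)
for v in (170,178,186,194,202): print(v,[int(x) for x in g[v,246:380:3]])
g=cv2.cvtColor(cv2.imread("pics/w7.png"),cv2.COLOR_BGR2GRAY)
go([.5645,.087,.195],91.75)
E
```

```text
t: 14.47
tool_pos: [0.5291, -0.0012, 0.3909]
orientation: [-2.186, -2.256, 0.001]
ft_force: [0.4, 0.2, -1.4]
gripper_width: 0.0249
grip_force: 29.9
t: 14.88
tool_pos: [0.5613, 0.0837, 0.3903]
orientation: [-2.183, -2.258, 0.002]
ft_force: [-0.4, -0.6, -0.8]
gripper_width: 0.0248
grip_force: 29.9
t 14.88 p [0.5613 0.0837 0.3903] yawx 91.91 tilt 0.1 F [-0.4 -0.6 -0.8] w 0.0248 g 29.9 q1,6 [ 0.01 -0.02]
[[352, 211], [350, 197], [343, 185], [331, 176], [316, 173], [301, 175], [289, 183], [280, 195], [277, 209]]
170 [28, 29, 31, 33, 33, 35, 37, 39, 41, 42, 43, 59, 216, 206, 221, 188, 224, 222, 217, 209, 195, 187, 186, 187, 185, 190, 198, 195, 196, 191, 208, 214, 221, 141, 201, 223, 177, 51, 46, 45, 43, 42, 40, 39, 38]
178 [28, 29, 32, 33, 34, 36, 38, 39, 40, 42, 42, 51, 201, 202, 204, 172, 191, 190, 194, 201, 204, 204, 202, 201, 200, 201, 196, 185, 181, 172, 168, 197, 218, 131, 200, 219, 156, 48, 45, 45, 42, 41, 40, 39, 37]
186 [29, 30, 31, 33, 33, 36, 37, 38, 40, 41, 43, 49, 159, 185, 195, 188, 200, 189, 175, 171, 169, 169, 168, 169, 167, 169, 169, 169, 177, 187, 180, 177, 171, 129, 209, 215, 131, 47, 45, 43, 43, 42, 40, 38, 37]
194 [28, 29, 31, 33, 34, 36, 38, 40, 40, 41, 57, 159, 176, 166, 163, 156, 167, 169, 167, 167, 165, 161, 160, 162, 162, 161, 157, 153, 155, 159, 160, 158, 155, 156, 166, 197, 134, 47, 45, 44, 42, 41, 39, 39, 37]
202 [29, 32, 33, 33, 36, 37, 38, 40, 42, 60, 154, 123, 154, 168, 169, 160, 172, 173, 167, 167, 164, 156, 149, 144, 143, 140, 142, 146, 151, 151, 147, 156, 157, 130, 150, 155, 121, 48, 45, 43, 43, 42, 40, 39, 37]
t 14.93 p [0.5612 0.0827 0.3905] yawx 91.82 tilt 0.08 F [-0.3  0.3 -1.7] w 0.0249 g 29.9 q1,6 [ 0.01 -0.02]
shift tool [0.0043 0.0037 0.1955] tz-turn 0.07170913139422908
```

```bash
python3 -m pendant '[[[0.002,0.002,0.03],[0,0,0],-1],[[0.0043,0.0035,0.07],[0,0,0],-1],[[0.0043,0.0035,0.11],[0,0,0],-1],[[0.0043,0.0035,0.15],[0,0,0],-1],[[0.0043,0.0035,0.18],[0,0,0],-1],[[0.0043,0.0035,0.193],[0,0,0],-1],[[0.0043,0.0035,0.195],[0,0,0],-1],[[0.0043,0.0035,0.195],[0,0,0],-1]]'
python3 -m pendant '[[[0,0,0.002],[0,0,0],-1],[[0,0,0.004],[0,0,0],-1],[[0,0,0.005],[0,0,0],-1],[[0,0,0.005],[0,0,0],-1]]'
python3 -m pendant '[[[0,0,0.002],[0,0,0],-1],[[0,0,0.003],[0,0,0],-1],[[0,0,0.003],[0,0,0],-1]]'
```

```text
t: 15.6
tool_pos: [0.565, 0.0864, 0.1965]
orientation: [-2.188, -2.254, 0.0]
ft_force: [0.3, -0.2, -0.5]
gripper_width: 0.0247
grip_force: 29.9
t: 15.93
tool_pos: [0.5656, 0.0873, 0.1922]
orientation: [2.185, 2.255, 0.002]
ft_force: [-0.2, 0.3, -1.4]
gripper_width: 0.0252
grip_force: 30.0
t: 16.18
tool_pos: [0.5648, 0.0874, 0.1878]
orientation: [-2.186, -2.256, 0.0]
ft_force: [-0.1, 0.5, -1.7]
gripper_width: 0.0249
grip_force: 30.0
```

```bash
python3 -m pendant '[[[0,0,0.001],[0,0,0],-1],[[0,0,0.002],[0,0,0],-1],[[0,0,0.002],[0,0,0],-1]]'
python3 -m pendant '[[[0,0,0.001],[0,0,0],-1],[[0,0,0.002],[0,0,0],-1],[[0,0,0.002],[0,0,0],-1]]'
```

```text
t: 16.43
tool_pos: [0.5654, 0.0874, 0.1868]
orientation: [2.186, 2.255, 0.001]
ft_force: [-1.3, 0.3, 3.5]
gripper_width: 0.0247
grip_force: 30.4
t: 16.68
tool_pos: [0.5661, 0.0875, 0.1868]
orientation: [2.185, 2.255, 0.004]
ft_force: [-3.7, 0.6, 13.7]
gripper_width: 0.0253
grip_force: 31.4
```

```bash
python3 -m pendant '[[[0,0,-0.002],[0,0,0],-1],[[0,0,-0.003],[0,0,0],-1],[[0,0,-0.003],[0,0,0],-0.3],[[0,0,-0.003],[0,0,0],-0.1],[[0,0,-0.003],[0,0,0],0.1],[[0,0,-0.003],[0,0,0],0.1],[[0,0,-0.003],[0,0,0],0.1]]'
python3 -m pendant '[[[0,0,-0.02],[0,0,0],0.1],[[0,0,-0.05],[0,0,0],0.1],[[0,0,-0.09],[0,0,0],0.1],[[0,0,-0.13],[0,0,0],0.1],[[0.03,0,-0.13],[0,0,0],0.1],[[0.06,-0.001,-0.13],[0,0,0],0.1],[[0.06,-0.001,-0.13],[0,0,0],0.1],[[0.06,-0.001,-0.13],[0,0,0],0.1]]'
python3 - <<'E'
from st import *
from cell import eyes
import cv2
go([.559,.2568,.2],91.75)
c=eyes.calibration("wrist");w=eyes.capture("wrist")[:,:,::-1];cv2.imwrite("pics/w12.png",w)
h=cv2.cvtColor(w.copy(),cv2.COLOR_BGR2HSV)
for t in (cv2.inRange(h,(80,120,70),(95,255,255)),cv2.inRange(h,(22,120,150),(35,255,255))):
    n,_,s,k=cv2.connectedComponentsWithStats(t)
    for j in range(1,n):
        if s[j][4]>200: print(s[j],k[j].round(1))
for X in ([.5645,.087,.200],[.5665,.0247,.195],[.5676,-.038,.191]):
    q=np.array([px(c,np.array(X)+[.013*np.cos(a),.013*np.sin(a),0]) for a in np.linspace(0,6.28,20)]);print(q.min(0).round(1),q.max(0).round(1))
print("handle top corners",[np.round(px(c,[.559+a,.2568+b,.116])) for a in(-.008,.008) for b in(-.022,.022)])
E
```

```text
t: 17.27
tool_pos: [0.5649, 0.0873, 0.1868]
orientation: [-2.186, -2.256, 0.0]
ft_force: [0.1, 0.3, 0.3]
gripper_width: 0.0469
grip_force: 0.0
t: 17.93
tool_pos: [0.5618, 0.1484, 0.3169]
orientation: [2.184, 2.259, -0.0]
ft_force: [-0.3, 0.2, 0.1]
gripper_width: 0.0469
grip_force: 0.0
t 17.93 p [0.5618 0.1484 0.3169] yawx 91.93 tilt 0.01 F [-0.3  0.2  0.1] w 0.0469 g 0.0 q1,6 [0.12 0.09]
shift tool [0.1085 0.0008 0.1169] tz-turn 0.1847870629505053
[ 292  287   47   51 1746] [315.1 313.8]
[ 295  364   44   49 1728] [316.3 388.4]
[294 435  38  19 493] [312.8 443.8]
[ 306   13   21   67 1335] [316.   45.7]
[296.7 304.9] [337.5 341.2]
[297.9 384.1] [335.5 415.5]
[297.7 452.9] [332.6 480.4]
handle top corners [array([305.,  79.]), array([306.,  11.]), array([327.,  80.]), array([330.,  12.])]
```

```bash
python3 -m pendant '[[[0.036,0,0],[0,0,0],0.1],[[0.072,0.0005,0.02],[0,0,0],0.1],[[0.1085,0.0008,0.05],[0,0,0],0.1],[[0.1085,0.0008,0.085],[0,0,0],0.1],[[0.1085,0.0008,0.12],[0,0,0],0.1],[[0.1085,0.0008,0.15],[0,0,0],0.1],[[0.1085,0.0008,0.15],[0,0,0],0.1],[[0.1085,0.0008,0.15],[0,0,0],0.1]]'
python3 -c "
from st import *
go([.559,.2568,.098],91.75)"
```

```text
t: 18.65
tool_pos: [0.5582, 0.2543, 0.1648]
orientation: [-2.186, -2.253, 0.008]
ft_force: [-0.1, 0.1, 0.6]
gripper_width: 0.0471
grip_force: 0.0
t 18.65 p [0.5582 0.2543 0.1648] yawx 91.73 tilt 0.31 F [-0.1  0.1  0.6] w 0.0471 g 0.0 q1,6 [0.3  0.27]
shift tool [0.0026 0.0012 0.0668] tz-turn -0.01682538529146882
```

```bash
python3 -m pendant '[[[0.001,0.001,0.03],[0,0,0],0.1],[[0.001,0.001,0.055],[0,0,0],0.1],[[0.001,0.001,0.066],[0,0,0],0.1],[[0.001,0.001,0.066],[0,0,0],0.1]]'
python3 -m pendant '[[[0,0,0],[0,0,0],-0.4],[[0,0,0],[0,0,0],-0.7],[[0,0,0],[0,0,0],-1],[[0,0,0],[0,0,0],-1],[[0,0,0],[0,0,0],-1],[[0,0,0],[0,0,0],-1]]' 60
python3 -c "
from st import *
state()"
```

```text
t: 18.98
tool_pos: [0.56, 0.2559, 0.1002]
orientation: [-2.187, -2.254, 0.003]
ft_force: [-1.5, 0.8, 0.7]
gripper_width: 0.0471
grip_force: 0.0
t: 19.48
tool_pos: [0.56, 0.2571, 0.1039]
orientation: [-2.186, -2.256, 0.001]
ft_force: [-8.7, -2.1, 9.6]
gripper_width: 0.0153
grip_force: 61.4
t 19.48 p [0.56   0.2571 0.1039] yawx 91.81 tilt 0.05 F [-8.7 -2.1  9.6] w 0.0153 g 61.4 q1,6 [0.3  0.27]
```

```bash
python3 -m pendant '[[[-0.002,0,-0.003],[0,0,0],-1],[[-0.006,0,-0.003],[0,0,0],-1],[[-0.012,0,-0.003],[0,0,0],-1],[[-0.018,0,-0.003],[0,0,0],-1],[[-0.024,0,-0.003],[0,0,0],-1],[[-0.03,0,-0.003],[0,0,0],-1],[[-0.034,0,-0.003],[0,0,0],-1],[[-0.038,0,-0.003],[0,0,0],-1]]'
python3 -m pendant '[[[-0.004,0,0],[0,0,0],-1],[[-0.008,0,0],[0,0,0],-1],[[-0.012,0,0],[0,0,0],-1],[[-0.016,0,0],[0,0,0],-1],[[-0.02,0,0],[0,0,0],-1],[[-0.024,0,0],[0,0,0],-1],[[-0.027,0,0],[0,0,0],-1],[[-0.03,0,0],[0,0,0],-1]]'
python3 - <<'E'
from st import *
from cell import eyes
import cv2
state()
c=eyes.calibration("wrist");w=eyes.capture("wrist")[:,:,::-1];cv2.imwrite("pics/w13.png",w)
s=eyes.capture("scene")[:,:,::-1];cv2.imwrite("pics/s13.png",s)
h=cv2.cvtColor(s.copy(),cv2.COLOR_BGR2HSV);t=cv2.inRange(h,(80,120,70),(95,255,255));sc=eyes.calibration("scene")
n,_,st,k=cv2.connectedComponentsWithStats(t)
for j in range(1,n):
    if st[j][4]>30: print(st[j],k[j].round(1),atz(sc,*k[j],.185).round(3))
E
```

```text
t: 20.15
tool_pos: [0.5611, 0.2212, 0.1041]
orientation: [-2.184, -2.254, -0.005]
ft_force: [0.7, 11.4, -11.2]
gripper_width: 0.015
grip_force: 61.7
t: 20.82
tool_pos: [0.5619, 0.1917, 0.104]
orientation: [-2.184, -2.254, -0.005]
ft_force: [0.1, 12.1, -10.4]
gripper_width: 0.0151
grip_force: 61.7
t 20.82 p [0.5619 0.1917 0.104 ] yawx 91.81 tilt 0.28 F [  0.1  12.1 -10.4] w 0.0151 g 61.7 q1,6 [0.19 0.16]
[422  99   8   7  42] [425.5 102.2] [ 0.619 -0.677  0.185]
[446 112   9   6  44] [450.  114.4] [ 0.508 -0.629  0.185]
[334 163  12  10 109] [339.6 167.5] [ 0.574 -0.115  0.185]
[319 175  11  11 103] [324.  180.5] [ 0.565 -0.034  0.185]
[293 183  24  17 207] [304.4 191.1] [0.57  0.037 0.185]
[375 185  14  12 132] [381.7 190.7] [ 0.425 -0.077  0.185]
[  5 401  27  24 455] [ 18.6 412.7] [0.501 0.78  0.185]
```

```bash
python3 -m pendant '[[[-0.003,0,0.001],[0,0,0],-1],[[-0.006,0,0.0015],[0,0,0],-1],[[-0.009,0,0.0015],[0,0,0],-1],[[-0.012,0,0.0015],[0,0,0],-1],[[-0.015,0,0.0015],[0,0,0],-1],[[-0.018,0,0.0015],[0,0,0],-1],[[-0.018,0,0.0015],[0,0,0],-1]]'
python3 -m pendant '[[[-0.002,0,0],[0,0,0],-1],[[-0.004,0,0],[0,0,0],-1],[[-0.004,0,0],[0,0,0],-1]]'
python3 -m pendant '[[[-0.002,0,0],[0,0,0],-1],[[-0.003,0,0],[0,0,0],-1],[[-0.003,0,0],[0,0,0],-1]]'
```

```text
t: 21.5
tool_pos: [0.5626, 0.1737, 0.104]
orientation: [-2.184, -2.254, -0.005]
ft_force: [-4.2, 11.1, -0.8]
gripper_width: 0.0154
grip_force: 63.1
t: 21.75
tool_pos: [0.5627, 0.17, 0.104]
orientation: [-2.183, -2.254, -0.005]
ft_force: [-3.5, 12.3, -1.2]
gripper_width: 0.015
grip_force: 63.2
t: 22.0
tool_pos: [0.5628, 0.1671, 0.104]
orientation: [-2.183, -2.254, -0.005]
ft_force: [-4.4, 12.2, -1.0]
gripper_width: 0.0151
grip_force: 63.2
```

```bash
for i in 1; do python3 -m pendant '[[[-0.001,0,0],[0,0,0],-1],[[-0.002,0,0],[0,0,0],-1],[[-0.002,0,0],[0,0,0],-1]]' | grep -E 'pos|ft'; done
python3 -m pendant '[[[-0.001,0,0],[0,0,0],-1],[[-0.002,0,0],[0,0,0],-1],[[-0.002,0,0],[0,0,0],-1]]' | grep -E 'pos|ft'
python3 - <<'E'
from st import *
from cell import eyes
import cv2
state()
c=eyes.calibration("wrist");w=eyes.capture("wrist")[:,:,::-1];cv2.imwrite("pics/w14.png",w)
s=eyes.capture("scene")[:,:,::-1];cv2.imwrite("pics/s14.png",s);b=eyes.capture("side")[:,:,::-1];cv2.imwrite("pics/d14.png",b)
h=cv2.cvtColor(s.copy(),cv2.COLOR_BGR2HSV);t=cv2.inRange(h,(80,120,70),(95,255,255));sc=eyes.calibration("scene")
n,_,st,k=cv2.connectedComponentsWithStats(t)
for j in range(1,n):
    if st[j][4]>30: print(st[j],k[j].round(1),atz(sc,*k[j],.185).round(3))
f=lambda i,x,y,W,H:cv2.resize(i[y:y+H,x:x+W],(400,300),interpolation=cv2.INTER_CUBIC)
cv2.imwrite("pics/m14.png",np.vstack([np.hstack([f(s,260,150,120,90),f(b,240,165,120,90)]),np.hstack([cv2.resize(w,(400,300)),f(w,240,280,160,120)])]))
E
```

```text
tool_pos: [0.5628, 0.1654, 0.104]
ft_force: [-5.2, 13.4, -1.2]
tool_pos: [0.5629, 0.1637, 0.104]
ft_force: [-5.1, 15.2, -2.3]
t 22.5 p [0.5629 0.1637 0.104 ] yawx 91.82 tilt 0.35 F [-5.1 15.2 -2.3] w 0.0148 g 63.1 q1,6 [0.15 0.11]
[422  99   8   7  42] [425.4 102.3] [ 0.619 -0.677  0.185]
[447 112   8   6  43] [450.1 114.3] [ 0.508 -0.63   0.185]
[335 162  13  11 106] [340.9 166.7] [ 0.574 -0.121  0.185]
[323 171  12  12 110] [328.7 176.7] [ 0.567 -0.057  0.185]
[299 179  23  17 207] [310.  187.1] [0.572 0.013 0.185]
[375 185  14  12 132] [381.7 190.8] [ 0.425 -0.077  0.185]
[  5 401  27  24 455] [ 18.6 412.6] [0.501 0.78  0.185]
```

```bash
python3 -m pendant '[[[-0.001,0,0],[0,0,0],-1],[[-0.002,0,0],[0,0,0],-1],[[-0.002,0,0],[0,0,0],-1],[[-0.002,0,0],[0,0,0],-1]]' | grep -E 'pos|ft'
python3 -m pendant '[[[-0.001,0,0],[0,0,0],-1],[[-0.001,0,0],[0,0,0],-1],[[-0.001,0,0],[0,0,0],-1]]' | grep -E 'pos|ft'
python3 - <<'E'
from st import *
for i in range(3): state()
E
```

```text
tool_pos: [0.5629, 0.1621, 0.104]
ft_force: [-3.8, 16.1, -1.6]
tool_pos: [0.563, 0.1613, 0.104]
ft_force: [-3.8, 17.3, -2.4]
t 23.23 p [0.563  0.1613 0.104 ] yawx 91.83 tilt 0.4 F [-3.8 17.3 -2.4] w 0.0154 g 63.1 q1,6 [0.14 0.11]
t 23.23 p [0.563  0.1613 0.104 ] yawx 91.83 tilt 0.4 F [-3.8 17.3 -2.4] w 0.0154 g 63.1 q1,6 [0.14 0.11]
t 23.23 p [0.563  0.1613 0.104 ] yawx 91.83 tilt 0.4 F [-3.8 17.3 -2.4] w 0.0154 g 63.1 q1,6 [0.14 0.11]
```

```bash
python3 -m pendant '[[[0,0,0],[0,0,0],-0.6],[[0,0,0],[0,0,0],-0.4],[[0,0,0],[0,0,0],-0.2],[[0,0,0],[0,0,0],0],[[0,0,0],[0,0,0],0.1],[[0,0,0],[0,0,0],0.1]]' | grep -E 'pos|ft|width'
python3 -m pendant '[[[0,0,-0.01],[0,0,0],0.1],[[0,0,-0.03],[0,0,0],0.1],[[0,0,-0.06],[0,0,0],0.1],[[0,0,-0.1],[0,0,0],0.1],[[0,0,-0.14],[0,0,0],0.1],[[0,0,-0.18],[0,0,0],0.1],[[0,0,-0.2],[0,0,0],0.1],[[0,0,-0.2],[0,0,0],0.1]]' | grep -E 'pos|ft|width'
python3 - <<'E'
from st import *
from cell import eyes
import cv2
state()
c=eyes.calibration("wrist");w=eyes.capture("wrist")[:,:,::-1];cv2.imwrite("pics/w15.png",w)
s=eyes.capture("scene")[:,:,::-1];cv2.imwrite("pics/s15.png",s);b=eyes.capture("side")[:,:,::-1];cv2.imwrite("pics/d15.png",b)
f=lambda i,x,y,W,H:cv2.resize(i[y:y+H,x:x+W],(400,300),interpolation=cv2.INTER_CUBIC)
p=np.round(px(c,[.562,.07,.077])).astype(int);print(p)
x0=min(max(p[0]-70,0),480);y0=min(max(p[1]-60,0),360);print(x0,y0)
cv2.imwrite("pics/m15.png",np.vstack([np.hstack([f(s,240,150,160,120),f(b,220,165,160,120)]),np.hstack([cv2.resize(w,(400,300)),f(w,x0,y0,160,120)])]))
h=cv2.cvtColor(w.copy(),cv2.COLOR_BGR2HSV);t=cv2.inRange(h,(22,120,150),(35,255,255))
n,_,st,k=cv2.connectedComponentsWithStats(t);print([st[j] for j in range(1,n) if st[j][4]>200])
print("handle at .116 for v=", [(y,np.round(px(c,[.5615,y,.116]),1)) for y in(.14,.162,.184)])
E
```

```text
tool_pos: [0.564, 0.1564, 0.1029]
ft_force: [-0.1, -0.7, -0.0]
gripper_width: 0.0472
tool_pos: [0.5664, 0.1571, 0.3109]
ft_force: [1.2, 0.6, 0.6]
gripper_width: 0.0468
t 24.4 p [0.5664 0.1571 0.3109] yawx 91.78 tilt 0.71 F [1.2 0.6 0.6] w 0.0468 g 0.0 q1,6 [0.14 0.11]
[304 283]
234 223
[array([ 297,  164,   19,   57, 1018], dtype=int32)]
handle at .116 for v= [(0.14, array([305.5, 221.5])), (0.162, array([306.2, 193.6])), (0.184, array([307. , 164.7]))]
```

View pics/m15.png

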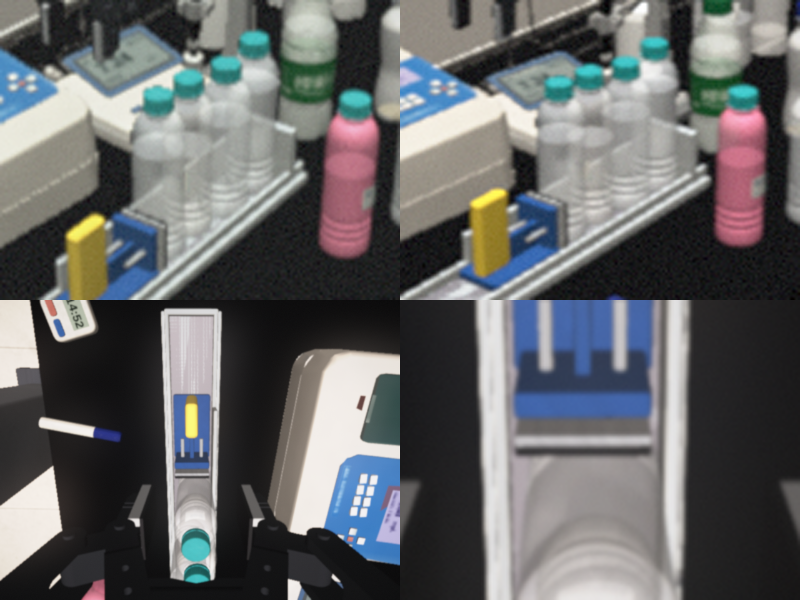

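The picture shows all four teal bottles upright in the row, the pad against the last one, with part of its travel left (crop: follower edge y=416, pad y≈436–452). I'll check the spacing numerically from above.

```bash
python3 -m pendant '[[[0,0,-0.04],[0,0,0],0.1],[[-0.03,-0.005,-0.08],[0,0,0],0.1],[[-0.07,-0.015,-0.1],[0,0,0],0.1],[[-0.11,-0.025,-0.1],[0,0,0],0.1],[[-0.14,-0.03,-0.1],[0,0,0],0.1],[[-0.15,-0.03,-0.1],[0,0,0],0.1],[[-0.15,-0.03,-0.1],[0,0,0],0.1],[[-0.15,-0.03,-0.1],[0,0,0],0.1]]' | grep pos
python3 - <<'E'
from st import *
from cell import eyes
import cv2
state()
c=eyes.calibration("wrist");w=eyes.capture("wrist")[:,:,::-1];cv2.imwrite("pics/w16.png",w)
h=cv2.cvtColor(w.copy(),cv2.COLOR_BGR2HSV);t=cv2.inRange(h,(80,120,70),(95,255,255))
n,_,s,k=cv2.connectedComponentsWithStats(t);nad=px(c,c["position"]-[0,0,1])
B=sorted([s[j] for j in range(1,n) if s[j][4]>250],key=lambda q:q[1])
Hs=[.200,.195,.191,.196];i=0
for q in B:
    u,v,W,H=q[:4]
    if u+W/2<nad[0]-60: print("other",q);continue
    z=Hs[i] if i<4 else .18;i+=1
    X=atz(c,u+W/2,v+H/2,z);dep=-(R.from_rotvec(c["rotation"]).inv().apply(X-c["position"]))[2];r=c["fx"]*.0135/dep
    # extremes far from nadir = rim of the top
    uu=u+W-r if u+W/2>nad[0] else u+r
    X=atz(c,uu,v+H-r if v+H/2>nad[1] else v+r,z);print(q[:4],X.round(4),"cen",round(.5618-.0306*(X[1]-.165),4))
c2=c
E
python3 - <<'E'
from st import *
from cell import eyes
import cv2,numpy as np
# same measurement of the scene image against known heights: initial vs now of bystanders
a=cv2.imread("pics/s15.png").astype(int);b=cv2.imread("pics/scene0.png").astype(int)
d=(np.abs(a-b).max(2)>45).astype(np.uint8);d=cv2.morphologyEx(d,cv2.MORPH_OPEN,np.ones((3,3),np.uint8))
n,_,s,k=cv2.connectedComponentsWithStats(d);print([list(map(int,s[j])) for j in range(1,n) if s[j][4]>25])
E
```

```text
tool_pos: [0.5379, 0.0057, 0.4006]
t 25.22 p [0.5379 0.0057 0.4006] yawx 91.68 tilt 0.19 F [-0.2 -0.5 -0.4] w 0.0467 g 0.0 q1,6 [-0.14 -0.17]
[341 131  38  39] [0.5702 0.0423 0.2   ] cen 0.5656
[341 196  37  37] [ 0.5739 -0.0088  0.195 ] cen 0.5671
[328 253  35  36] [ 0.5656 -0.0599  0.191 ] cen 0.5687
other [184 288  34  30 753]
[329 310  36  39] [ 0.5703 -0.1146  0.196 ] cen 0.5704
[[225, 0, 253, 85, 10706], [524, 0, 23, 93, 764], [470, 0, 170, 234, 12848], [440, 21, 83, 194, 6775], [546, 59, 9, 4, 33], [543, 63, 20, 6, 79], [242, 89, 59, 67, 2168], [525, 103, 10, 19, 86], [522, 121, 13, 25, 161], [383, 152, 18, 37, 424], [460, 155, 30, 67, 1064], [414, 161, 12, 9, 100], [278, 164, 10, 10, 66], [346, 171, 5, 8, 26], [413, 171, 15, 10, 99], [326, 173, 11, 11, 79], [320, 175, 9, 13, 81], [292, 178, 28, 27, 344], [388, 192, 11, 22, 137], [520, 193, 113, 118, 2235], [558, 195, 38, 10, 157], [293, 198, 24, 31, 437], [417, 206, 7, 18, 81], [301, 224, 11, 12, 101], [234, 235, 73, 68, 2329], [502, 240, 17, 55, 576]]
```

```bash
python3 -c "
from cell import ticket
print(ticket.job_done())"
```

```text
the job is handed in; nothing more can be done
None
```

The four teal-capped bottles stand touching in one row against the end wall, the pad is pressed in about 6 of its 12 mm, the other bottles and glassware were left where they stood, and the job is handed in at about 25 s; the first bottle briefly met the front lip at 24 N on the way in and was re-seated.

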